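Set the vacuum regulator to its mark and lock it

TASK

Set the regulator of the carving bench's vacuum hold-down: turn the black knob until its pointed end stands at the long mark on the plate. Then draw the fork-shaped steel lock out of the wooden stand, put it down flat and let go, take it again by its grip block, and slide its two prongs between the guide rails and under the knob's cap until it is fully home against the knob, flat on the plate, with the knob still at the mark. Let go of it there, and leave the tin, the pencil box and the wood offcut where they are.

Things in the scene. Friction and masses are not known exactly. Their poses are not given: they have to be found in the camera images.
- station: Fixed aluminium regulator plate, 12 mm thick, x -115 to 165 mm, y +-65 mm; origin on the bench, z up. The knob's upright axis is at x = 40 mm, y = 0. A grey gauge block, x 129 to 163 mm, stands 42 mm over the bench (gauge 49). The apron, x below 0, is bare and flat: the lock enters from there, moving along +x, between the rails.
- rail_mouth (a point): Midway between the entries of the two steel guide rails, on the plate's top (12 mm over the bench), at x = 1 mm in the station; axes as the station's. Rails are 10 mm high over the plate; inner width about 70 mm here, narrowing to 54 mm at 14 mm further along +x, then parallel for 55 mm, past both sides of the knob.
- mark (a point): Inner end of the long black mark on the plate (18 x 5 mm, radial; the short thin lines are other graduations), 45 mm from the knob's axis along the station's +x, 12 mm over the bench.
- knob (a joint): Angle of the knob, rad: 0 when its pointed end is at the long mark, positive clockwise seen from above. It starts 0.5 to 1.5, has stops at -0.5 and 2.2, turns stiffly and stays where it is left.
- knob_grip (a point): On the knob's axis, 43 mm over the bench; x along the bar to its pointed end (white line on top). Cap: black bar 48 x 26 mm, 28 to 58 mm over the bench, with a wedge nose (to 42 mm high) reaching 37 mm from the axis. Under it, down to the plate, a steel stem with flats, 40 mm long (along the bar), 16 mm wide: the lock's slot takes this stem.
- stand: Fixed light-wood stand: board 8 mm thick, x -125 to 105 mm, y +-55; origin on the bench, z up. At the -x end a roofed pocket, x -125 to -60 mm, 82 mm wide and 57 mm high over all, inside 58 wide and 42 high, open to +x. The lock's tail is in it, its prongs stick out 52 mm; draw it out along +x onto the bare board.
- lock: Loose steel fork, 10 mm thick, lying flat on the stand's board; origin on its underside at the middle of the slot's closed end, x along the prongs. Prongs to x = 44 mm, 48 mm wide over both; slot 20 mm wide, about 28 at the tips. Yoke 48 mm wide, x -16 to 0; tail 26 mm wide back to x = -64. Fully home, the origin is on the plate 20 mm short of the knob's axis, x along the station's.
- lock_grip (a point): Centre of the lock's grip block, at the end of its tail: 26 x 26 mm, its top 36 mm over the lock's underside; this point is 51 mm behind the lock's origin and 23 mm over its underside; axes as the lock's.
- tin: Loose round steel tin, 80 mm across, 86 mm high, origin at the centre of its underside; leave it alone.
- pencil_box: Loose open wooden box, 70 x 70 x 70 mm, with pencils standing 123 mm high; origin at the centre of its underside; leave it alone.
- offcut: Loose stepped block of light wood, 80 x 50 mm, 58 mm high; origin at the centre of its underside; leave it alone.
Mind the look-alikes: they are no part of the job. Of the things that look like the lock, the middle-sized one is meant.

How it is judged:
By the outcome, as a careful person would: the job done as asked, in the order asked, and still so for the second after the job is handed in, with the robot touching nothing.
It also fails if it takes over 64 s, if anything falls off the work surface, if the arm or the gripper's body presses on something with over 40 N, if the wrist force passes 120 N, or if a joint passes its speed limit or range.

ROBOT

A 6-joint arm with a two-finger parallel gripper is mounted at the origin on the work surface. World frame = base frame: x ahead of the robot, y to its left, z up, the work surface at z = 0. Lengths are in m, angles in rad, forces in N, time in s.
With the tool pointing down it reaches from about 0.35 to 0.975 m from the base axis. Payload 4.9 kg.
Tool frame: the origin (TCP) lies at the very end of the fingers, on their centre line; the grasp point (between the pads) lies 19 mm behind it; z points along the fingers, y is the line along which they close (so a half turn about z gives the same grasp; the last joint's range is limited). The gripper opens to 85 mm and grips with 20 to 120 N. Pads are 22 mm wide; open, the fingers measure 114 mm over their backs; the gripper's body (76 mm by 85 mm) begins 54 mm behind the grasp point. The pads swing forward as they close: fully open they stand 13 mm farther back than shut.
Start: joints at [-1.276, 0.053, 1.613, -0, 1.476, -0.119], TCP at [0.251, -0.572, 0.231] pointing down, gripper open.
Joint ranges: [-3.01, 3.01], [-1.01, 2.22], [0.06, 2.58], [-1.02, 4.17], [0.09, 2.62], [-3.14, 3.14]. Speed limits (rad/s): [2.57, 2.57, 3.14, 3.14, 3.14, 3.14].

INTERFACE

Orientations are given as a unit quaternion [w, x, y, z].
In Python, from plant import manip gives the robot as it stands.
- The arm moves only by the shell command python3 -m pendant 'ROWS'. ROWS is JSON, a list of rows, each a list of 3 entries, a list of its own where there are three numbers: the opening, from 0 (shut) to 1 (fully open), then the shift along the tool's x, y, z in units of 12 cm (1.0 is 12 cm), then the turn about the tool's z in units of pi rad (1.0 is pi rad). In form: [[gripper, [dx, dy, dz], roll], ...]. A call has 1 to 10 rows; each row is the pose to reach, as a shift and turn from the pose commanded when the call began, along the tool's axes at that moment, turning the shorter way round; what a row does not reach only later rows make up. A row lasts 1/10 s, in which the tool goes at most 50 mm and 8.59 degrees, less where a joint would pass 70% of its speed; a pose out of reach is approached as far as the arm can. A call with a number of a shift or a turn outside -1 to 1 is refused whole. A call with a gripper value outside its range is refused whole. The fingers move at their own pace and stop on an object; the grip force is fixed at half the most. Time passes only in rows, so rows that repeat a pose let the fingers close. It gives the time, the measured TCP pose, the force, the opening and the grip force at its end, in the units of the state.
- manip.state(): the state, without advancing time (a new reading comes with each control period).
- manip.grab_frame(name): name is "scene" or "top" or "wrist"; returns a dict with "img" (400x640x3 uint8, red, green, blue), "fx", "fy", "cx", "cy" (pixels), "eye" and "rotation" of the camera in the world; the wrist camera has in their place "tool_from_camera" (4x4, takes a point from camera to tool coordinates, whose origin is the TCP and whose axes are the flange's). Camera axes: x right, y down, z forward; pixel columns grow to the right and rows downward; lengths in m; the calibration is good to about 2 mm. A picture is of the moment at which its call begins: read the wrist's pose just before it. There is no depth.
- manip.job_done(): hands the job in; it is judged then, once.
The state is a dict: "time": time; "joint_pos": joint angles; "joint_vel": joint speeds; "joint_efforts": joint torques, N m; "tool_pos": TCP position; "tool_rot": TCP orientation; "contact_force": force on the tool from outside, world axes, zero at the start; "ft_torque": the same for the moment, N m; "gripper_width": opening from 0.0 (shut) to 1.0 (fully open); "grasp_force": force on a finger pad.
Only numpy, scipy, OpenCV 4.12 (cv2) and the standard library are available. Lean on these libraries where they do the work, as an engineer would, in place of code of your own. Each camera call takes 0.05 s, during which the arm holds its last target. There are 200 camera calls.

## Working session

There is one attempt and no reset: what is moved stays moved. The work goes in short steps, Python scripts to look and compute and a shell command to move; the robot and the scene stay as the last step left them, time stands still between calls to the robot, and variables do not carry over. Pictures are saved under pics/ and viewed, at most 10 in all, crops included, and the job is handed in when it is done.

```bash
mkdir -p pics
python3 - <<'E'
from plant import manip
import cv2
s=manip.state();print(s)
for n in("top","scene"):
    f=manip.grab_frame(n);cv2.imwrite(f"pics/{n}0.png",f["img"][:,:,::-1]);print(n,{k:v for k,v in f.items() if k!="img"})
E
```

```text
{'time': 0.0, 'joint_pos': array([-1.27600492e+00,  5.33671621e-02,  1.61428794e+00,  1.39152895e-06,
        1.47594506e+00, -1.18987309e-01]), 'joint_vel': array([-1.59343357e-03, -3.83699137e-04, -1.54631691e-03,  4.80974251e-04,
       -3.36226182e-04,  3.93585919e-05]), 'joint_efforts': array([-4.79882565e-04, -3.93680871e+01, -3.70178139e+01, -2.00533132e-04,
        7.14257068e-03,  2.41883580e-08]), 'tool_pos': array([ 0.25112591, -0.57166827,  0.23006022]), 'tool_rot': array([-9.99942511e-04,  9.78674147e-01,  2.05416422e-01, -8.74288275e-05]), 'contact_force': array([0.79946734, 0.96573749, 0.06896722]), 'ft_torque': array([0.03744021, 0.00844513, 0.05965896]), 'grasp_force': 0.0, 'gripper_width': 0.9955795472152559}
top {'fx': 370.2275079015387, 'fy': 370.2275079015387, 'cx': 322.00591303250815, 'cy': 194.75293294193764, 'eye': array([0.3863189 , 0.00842424, 0.99459412]), 'rotation': array([ 0.06400132, -0.69896516,  0.70837743, -0.07451821])}
scene {'fx': 400.6717886093282, 'fy': 400.6717886093282, 'cx': 322.682483583183, 'cy': 199.0030153145254, 'eye': array([ 0.91702154, -0.47168324,  0.84759392]), 'rotation': array([-0.29683015,  0.90211759,  0.29700974, -0.09930219])}
```

View pics/top0.png

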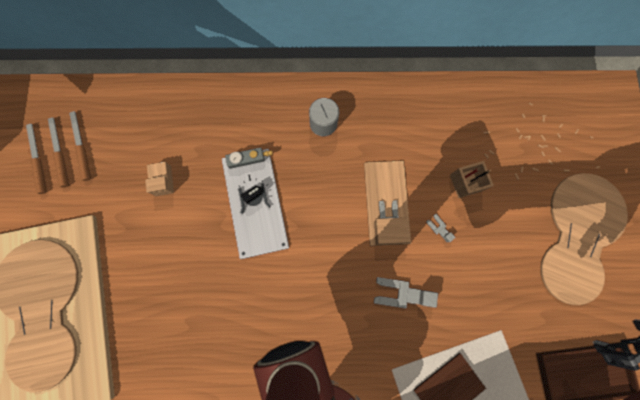

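View pics/scene0.png

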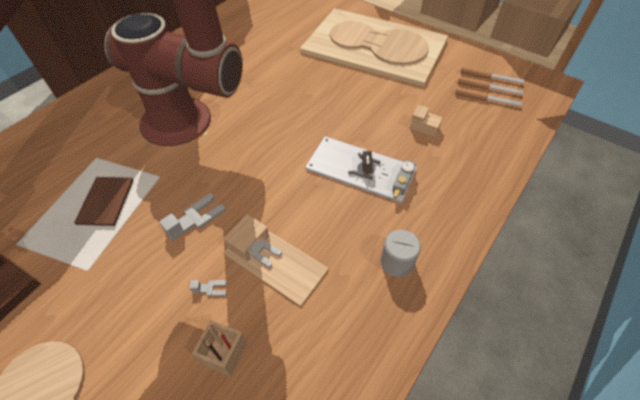

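The top view shows the station plate at about (255,203) with the knob at (252,195), and the stand at (387,203). There are three fork shapes: a small one at (441,228), a large one at (407,294), and the middle-sized one with its tail in the stand's pocket at (389,209). That last one is the lock. I'll confirm it in an enlarged crop.

Run:
```python
import cv2
a=cv2.imread("pics/top0.png")[140:265,212:472]
cv2.imwrite("pics/crop1.png",cv2.resize(a,None,fx=3,fy=3,interpolation=cv2.INTER_CUBIC))
```

```text
(no output)
```

View pics/crop1.png

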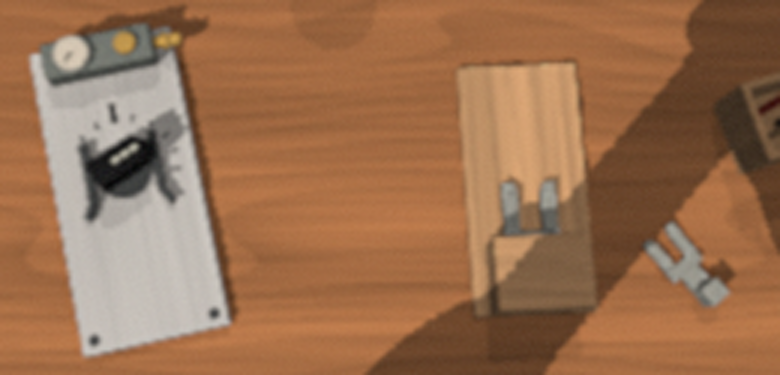

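The crop confirms it: the fork in the stand's pocket (prongs at crop (511,205) and (549,205)) is mid-sized. The knob at (122,165) has its nose turned clockwise from the long mark at (113,112). I read the plate corners at (83,355), (229,323) and (30,55), and the board corners at (460,66), (578,63) and (476,314).

```bash
cat > h.py <<'E'
import numpy as np, cv2
from scipy.spatial.transform import Rotation as R
def rot(q): return R.from_quat(np.asarray(q)[[1,2,3,0]])   # w,x,y,z
TOP=dict(f=370.2275,c=np.array([322.0059,194.7529]),eye=np.array([0.3863189,0.00842424,0.99459412]),R=rot([0.06400132,-0.69896516,0.70837743,-0.07451821]).as_matrix())
def ray(px,z,f,c,eye,R):
    d=R@np.r_[(np.asarray(px)-c)/f,1]; return eye+d*(z-eye[2])/d[2]
def proj(P,f,c,eye,R):
    p=(np.atleast_2d(P)-eye)@R; return p[:,:2]/p[:,2:]*f+c
def wristcam(fr,s):
    T=np.asarray(fr["tool_from_camera"]); Rt=rot(s["tool_rot"]).as_matrix()
    return dict(f=fr["fx"],c=np.array([fr["cx"],fr["cy"]]),eye=s["tool_pos"]+Rt@T[:3,3],R=Rt@T[:3,:3])
def fit(loc,w):
    loc,w=np.array(loc)[:,:2],np.array(w)[:,:2]; a,b=loc-loc.mean(0),w-w.mean(0)
    th=np.arctan2((a[:,0]*b[:,1]-a[:,1]*b[:,0]).sum(),(a*b).sum()); M=np.array([[np.cos(th),-np.sin(th)],[np.sin(th),np.cos(th)]])
    o=w.mean(0)-M@loc.mean(0); return o,th,(loc@M.T+o-w)*1e3
def at(o,th,x,y): return np.array(o)+np.array([np.cos(th)*x-np.sin(th)*y,np.sin(th)*x+np.cos(th)*y])
def delta(s,xy,z,yaw):
    "shift in units and roll in units: tool y axis to stand along world yaw (mod pi)"
    M=rot(s["tool_rot"]).as_matrix(); d=M.T@(np.r_[xy,z]-s["tool_pos"])/.12
    y=M.T@np.array([np.cos(yaw),np.sin(yaw),0]); a=np.arctan2(-y[0],y[1]); a=(a+np.pi/2)%np.pi-np.pi/2
    return d.round(4),round(a/np.pi,4)
E
python3 - <<'E'
from h import *
P=lambda u,v,z:ray((u/3+212,v/3+140),z,**TOP)
w=[P(83,355,.012),P(229,323,.012),P(30,55,.012)]
o,t,e=fit([(-.115,.065),(-.115,-.065),(.165,.065)],w);print("station",o,np.degrees(t),e)
print("knob pred",at(o,t,.04,0),"seen top",P(122,160,.058),"mark",at(o,t,.045+.04,0),P(113,121,.012))
w=[P(460,66,.008),P(578,63,.008),P(476,314,.008)]
o,t,e=fit([(.105,.055),(.105,-.055),(-.125,.055)],w);print("stand",o,np.degrees(t),e)
w=[P(511,180,.018),P(549,180,.018)];print("tips",w)
print("offcut/tin/pencil",ray((157,178),.03,**TOP),ray((323,115),.04,**TOP),ray((474,178),.04,**TOP))
E
```

```text
station [0.53986096 0.16926283] 11.679586942718839 [[-0.91763075  0.02047159]
 [-0.42433033 -0.54743077]
 [ 1.34196109  0.52695918]]
knob pred [0.57903276 0.17736036] seen top [0.5782738  0.17153384 0.058     ] mark [0.62310103 0.18647009] [0.62389089 0.18846825 0.012     ]
stand [ 0.57020353 -0.18649284] 1.2495514589678058 [[ 0.57879714 -0.03818265]
 [ 1.27403888 -0.52524644]
 [-1.85283602  0.56342909]]
tips [array([ 0.56401886, -0.16957613,  0.018     ]), array([ 0.56360165, -0.20371947,  0.018     ])]
offcut/tin/pencil [0.6287533  0.43155219 0.03      ] [ 0.79928595 -0.01326692  0.04      ] [ 0.61667297 -0.41348541  0.04      ]
```

Run:
```python
from h import *
from plant import manip
s=manip.state(); f=manip.grab_frame("wrist"); print(np.round(f["tool_from_camera"],3),f["fx"])
d=delta(s,(.579,.177),.26,np.radians(23)); print(d)
```

```text
[[-0.001 -0.956 -0.293  0.074]
 [ 1.    -0.    -0.     0.001]
 [ 0.    -0.293  0.956 -0.142]
 [ 0.     0.     0.     1.   ]] 359.65115824912584
(array([ 5.0103, -4.6148, -0.2389]), np.float64(-0.4961))
```

```bash
for i in 1; do
python3 -m pendant '[[1,[0.3,-0.3,-0.1],0],[1,[0.6,-0.55,-0.1],0],[1,[0.9,-0.83,-0.15],0],[1,[1,-0.92,-0.15],0]]' >/dev/null
python3 -m pendant '[[1,[0.3,-0.28,0],0],[1,[0.6,-0.55,0],0],[1,[0.9,-0.83,0],0],[1,[1,-0.92,0],0]]' >/dev/null
python3 -m pendant '[[1,[0.3,-0.28,0],0],[1,[0.6,-0.55,0],0],[1,[0.9,-0.83,0],0],[1,[1,-0.92,0],0]]' >/dev/null
python3 -m pendant '[[1,[0.3,-0.28,0],0],[1,[0.6,-0.55,0],0],[1,[0.9,-0.83,0],0],[1,[1,-0.92,0],0]]' >/dev/null
python3 -m pendant '[[1,[0.3,-0.28,0],-0.04],[1,[0.6,-0.55,0],-0.09],[1,[0.9,-0.83,0],-0.13],[1,[1,-0.92,-0.1],-0.18],[1,[1,-0.92,-0.1],-0.23],[1,[1,-0.92,-0.1],-0.28],[1,[1,-0.92,-0.1],-0.33],[1,[1,-0.92,-0.1],-0.38],[1,[1,-0.92,-0.1],-0.43],[1,[1,-0.92,-0.1],-0.48]]'
done
python3 - <<'E'
from h import *
from plant import manip
s=manip.state(); f=manip.grab_frame("wrist"); print(s["time"],s["tool_pos"],s["joint_pos"])
np.savez("pics/w1.npz",**wristcam(f,s))
im=f["img"][:,:,::-1];cv2.imwrite("pics/w1.png",im)
E
```

```text
time: 2.75
tool_pos: [0.579, 0.174, 0.2607]
tool_rot: [-0.0, 0.591, 0.807, -0.0]
contact_force: [-0.0, -0.2, 0.3]
gripper_width: 1.0
grasp_force: 0.0
2.75 [0.57895432 0.17402172 0.26066977] [ 1.69110966e-01 -1.07103906e-02  1.62843526e+00 -3.66254604e-04
  1.52454033e+00 -1.38094777e-01]
```

View pics/w1.png

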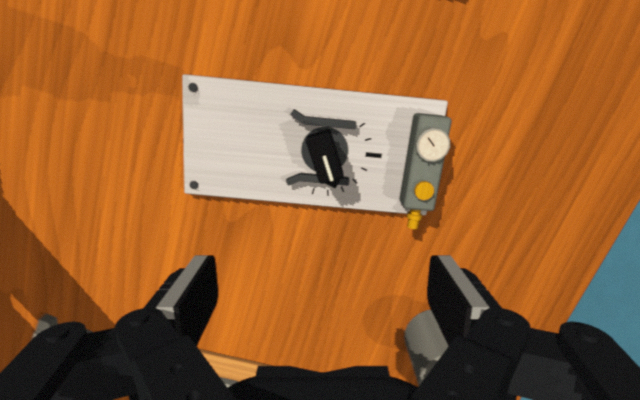

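Wrist view: plate corners at (183,76), (186,193) and (447,101). The mark runs (366,155) to (382,156), and the knob's white line runs from about (324,156) to (334,182). I'll enlarge it.

Run:
```python
import cv2
a=cv2.imread("pics/w1.png")[65:225,175:455]
cv2.imwrite("pics/crop2.png",cv2.resize(a,(784,448),interpolation=cv2.INTER_CUBIC))
```

```text
(no output)
```

View pics/crop2.png

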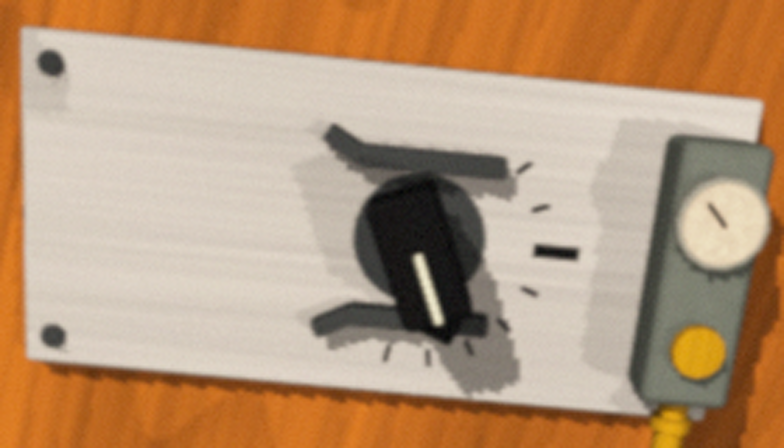

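In the crop, the corners are (22,28), (28,358) and (762,102). The mark runs (534,251) to (579,254) and the white line (417,254) to (437,325), so the nose is about 75° clockwise.

Run:
```python
from h import *
from plant import manip
c=dict(np.load("pics/w1.npz")); c["f"]=float(c["f"])
P=lambda u,v,z:ray((u/2.8+175-.2,v/2.8+65-.2),z,**c)
w=[P(22,28,.012),P(28,358,.012),P(762,102,.012),P(534,251,.012),P(579,254,.012)]
o,t,e=fit([(-.115,.065),(-.115,-.065),(.165,.065),(.085,0),(.103,0)],w);print("station",o,np.degrees(t),e.round(1))
k=at(o,t,.04,0);print("knob",k)
a,b=P(417,254,.058),P(437,325,.058);d=b-a;h=np.arctan2(d[1],d[0]);print(a,b,np.degrees(h),"knob ang",t-h, "axis offset from line mm",1e3*np.cross(d[:2]/np.linalg.norm(d[:2]),k-a[:2]))
print("rail z22 check pts", [at(-np.array([0,0]),0,0,0)],P(325,130,.022),at(o,t,.001,.035))
for z in(.12,.029): print(delta(manip.state(),k,z,h+np.pi/2))
```

```text
station [0.54126461 0.1687818 ] 12.055249003122098 [[-1.3  0.6]
 [-1.1 -1.7]
 [ 2.   1.1]
 [ 0.   0.2]
 [ 0.4 -0.2]]
knob [0.58038247 0.17713599]
[0.5781066  0.17986064 0.058     ] [0.59257764 0.15772093 0.058     ] -56.83041132891293 knob ang 1.2022815802044615 axis offset from line mm 0.41432958787026325
rail z22 check pts [array([0., 0.])] [0.53385556 0.20713997 0.022     ] [0.53493263 0.20321879]
(array([0.0215, 0.0202, 1.1724]), np.float64(-0.0853))
(array([0.0217, 0.0207, 1.9308]), np.float64(-0.0853))<stdin>:8: DeprecationWarning: Arrays of 2-dimensional vectors are deprecated. Use arrays of 3-dimensional vectors instead. (deprecated in NumPy 2.0)
```

```bash
python3 -m pendant '[[1,[0.02,0.02,0.3],-0.04],[1,[0.02,0.02,0.65],-0.085],[1,[0.02,0.02,1],-0.085],[1,[0.02,0.02,1],-0.085]]' >/dev/null
python3 -m pendant '[[1,[0,0,0.3],0],[1,[0,0,0.6],0],[1,[0,0,0.85],0],[1,[0,0,0.95],0],[0.2,[0,0,0.95],0],[0.1,[0,0,0.95],0],[0.1,[0,0,0.95],0],[0.1,[0,0,0.95],0],[0.1,[0,0,0.95],0],[0.1,[0,0,0.95],0]]'
```

```text
time: 4.2
tool_pos: [0.5808, 0.1772, 0.0297]
tool_rot: [0.0, 0.48, 0.877, -0.0]
contact_force: [-5.1, -2.6, 8.7]
gripper_width: 0.295
grasp_force: 60.5
```

```bash
python3 -m pendant '[[0.1,[0,0,0],-0.045],[0.1,[0,0,0],-0.09],[0.1,[0,0,0],-0.135],[0.1,[0,0,0],-0.18],[0.1,[0,0,0],-0.225],[0.1,[0,0,0],-0.27],[0.1,[0,0,0],-0.315],[0.1,[0,0,0],-0.36],[0.1,[0,0,0],-0.386],[0.1,[0,0,0],-0.386]]'
python3 -m pendant '[[0.1,[0,0,0],0],[0.1,[0,0,0],0]]'
python3 - <<'E'
from h import *
from plant import manip
s=manip.state();M=rot(s["tool_rot"]).as_matrix();print(np.degrees(np.arctan2(M[1,0],M[0,0]))-180-12.055,s["ft_torque"],s["contact_force"],s["joint_pos"])
E
```

```text
time: 5.2
tool_pos: [0.5813, 0.1786, 0.0297]
tool_rot: [0.001, -0.106, 0.994, 0.001]
contact_force: [-2.9, 2.5, 5.1]
gripper_width: 0.297
grasp_force: 60.2
time: 5.4
tool_pos: [0.5813, 0.1786, 0.0297]
tool_rot: [0.001, -0.105, 0.994, 0.001]
contact_force: [-2.3, 2.8, 5.2]
gripper_width: 0.294
grasp_force: 60.2
-360.00688340590824 [0.54393364 0.41722864 0.03617546] [-2.33965171  2.82151578  5.23489277] [ 0.1749402   0.21515903  1.79362181  0.00200864  1.13015505 -1.60699208]
```

```bash
python3 -m pendant '[[1,[0,0,0],0],[1,[0,0,0],0],[1,[0,0,0],0],[1,[0,0,-0.3],0],[1,[0,0,-0.65],0],[1,[0,0,-1],0],[1,[0,0,-1],0]]' >/dev/null
python3 -m pendant '[[1,[0.15,0,-0.3],0],[1,[0.3,0,-0.6],0],[1,[0.3,0,-0.6],0]]'
python3 - <<'E'
from h import *
from plant import manip
s=manip.state(); f=manip.grab_frame("wrist"); 
np.savez("pics/w2.npz",**wristcam(f,s));c=wristcam(f,s)
im=f["img"][:,:,::-1];o=np.array([.541265,.168782]);t=np.radians(12.055)
q=proj([*[np.r_[at(o,t,*p),.012] for p in((-.115,.065),(-.115,-.065),(.165,.065),(.085,0))]],**c);print(q)
u,v=proj([np.r_[at(o,t,.05,0),.03]],**c)[0];u,v=int(max(0,u-100)),int(max(0,v-70));print(u,v)
cv2.imwrite("pics/w2.png",im);cv2.imwrite("pics/crop3.png",cv2.resize(im[v:v+140,u:u+200],None,fx=4,fy=4,interpolation=cv2.INTER_CUBIC))
E
```

```text
time: 6.4
tool_pos: [0.5466, 0.1702, 0.2253]
tool_rot: [0.005, -0.105, 0.994, 0.0]
contact_force: [1.0, 0.1, 0.7]
gripper_width: 0.998
grasp_force: 0.0
[[395.22447097  27.2959889 ]
 [251.13548191  27.40348167]
 [380.36553004 296.49408406]
 [323.13591042 231.60412947]]
223 136
```

View pics/crop3.png

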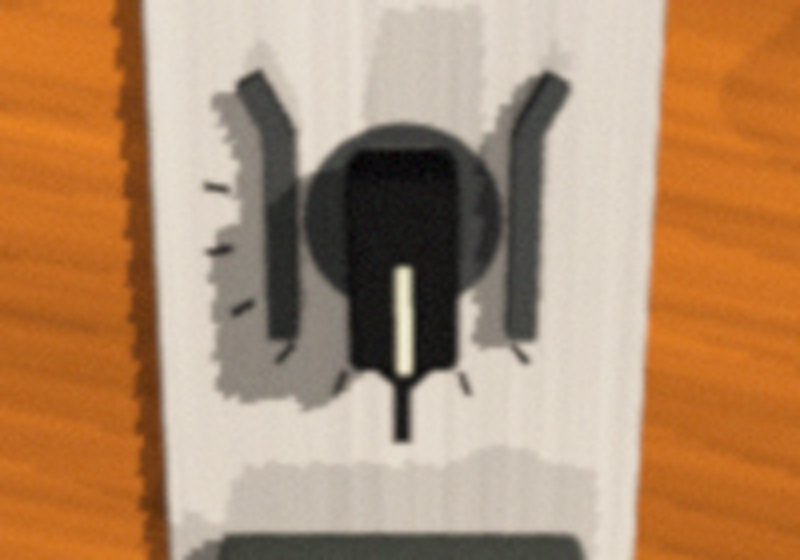

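The knob's nose is now at the mark: white line (402,270) to (404,375), mark end (402,441). The rails look symmetric. I'll measure the residual angle and refine the station pose with image code.

Run:
```python
from h import *
c=dict(np.load("pics/w2.npz")); c["f"]=float(c["f"]); im=cv2.imread("pics/w2.png").astype(int)
P=lambda u,v,z:ray((u,v),z,**c)
g=im.min(2)
# white line on the cap
m=np.zeros(g.shape);sub=g[200:232,316:332];m[200:232,316:332]=np.where(sub>110,sub,0)
ys,xs=np.nonzero(m);w=m[ys,xs];pts=np.array([P(x,y,.058)[:2] for x,y in zip(xs,ys)])
mu=(w[:,None]*pts).sum(0)/w.sum();C=np.cov((pts-mu).T,aweights=w);d=np.linalg.eigh(C)[1][:,1];d*=np.sign(d[0])
print(len(xs),"line",mu,np.degrees(np.arctan2(d[1],d[0])),np.sqrt(np.linalg.eigvalsh(C)*12))
# plate edges: saturation step per row
S=cv2.cvtColor(im.astype(np.uint8),cv2.COLOR_BGR2HSV)[...,1].astype(float)
for lo,hi in((245,275),(375,400)):
    E=[]
    for v in range(60,260):
        r=S[v,lo:hi]; th=(r.min()+r.max())/2; k=np.nonzero(np.diff(r>th))[0]
        if len(k)==1: k=k[0];E.append(P(lo+k+(th-r[k])/(r[k+1]-r[k]),v,.012)[:2])
    E=np.array(E);mu2=E.mean(0);dd=np.linalg.svd(E-mu2)[2][0];dd*=np.sign(dd[0]);n=np.array([-dd[1],dd[0]])
    print(len(E),"edge yaw",np.degrees(np.arctan2(dd[1],dd[0])),"res mm",1e3*np.std((E-mu2)@n),"dist to knobline ctr mm",1e3*(mu2-mu)@n)
Q=lambda u,v,z=.012:P(223+(u-1.5)/4,136+(v-1.5)/4,z)
print("mark outer",Q(402,441),"rail inner @22",[Q(u,v,.022) for u,v in((297,150),(298,335),(513,150),(507,340))])
print("plate near corners pred; axis now", at((.541265,.168782),np.radians(12.055),.04,0))
```

```text
124 line [0.59134198 0.17974044] 12.379164602429874 [0.00850347 0.02940819]
200 edge yaw 11.795533682794852 res mm 0.08848898956560534 dist to knobline ctr mm -65.23296744260175
200 edge yaw 11.887833524086398 res mm 0.0822548865781974 dist to knobline ctr mm 64.56560436862964
mark outer [0.64079522 0.19002836 0.012     ] rail inner @22 [array([0.56427821, 0.14717046, 0.022     ]), array([0.61234705, 0.1566102 , 0.022     ]), array([0.55317914, 0.19927677, 0.022     ]), array([0.6025034 , 0.20943201, 0.022     ])]
plate near corners pred; axis now [0.5803829  0.17713602]
```

Run:
```python
from h import *
from plant import manip
print(delta(manip.state(),(.57,-.187),.24,np.radians(91.25)))
```

```text
(array([ 0.4253, -2.9512, -0.1479]), np.float64(0.06))
```

```bash
python3 -m pendant '[[1,[0.05,-0.35,-0.05],0],[1,[0.1,-0.7,-0.1],0],[1,[0.14,-1,-0.15],0]]' >/dev/null
python3 -m pendant '[[1,[0.05,-0.35,0],0],[1,[0.1,-0.7,0],0],[1,[0.14,-1,0],0]]' >/dev/null
python3 -m pendant '[[1,[0.05,-0.35,0],0.02],[1,[0.1,-0.7,0],0.04],[1,[0.14,-0.95,0],0.06],[1,[0.14,-0.95,0],0.06],[1,[0.14,-0.95,0],0.06]]'
python3 - <<'E'
from h import *
from plant import manip
s=manip.state(); f=manip.grab_frame("wrist");c=wristcam(f,s)
np.savez("pics/w3.npz",**c);im=f["img"][:,:,::-1];o,t=(.5702,-.1865),np.radians(1.25)
u,v=proj([np.r_[at(o,t,-.02,0),.02]],**c)[0];u,v=int(np.clip(u-100,0,440)),int(np.clip(v-75,0,250));print(u,v)
cv2.imwrite("pics/w3.png",im);cv2.imwrite("pics/crop4.png",cv2.resize(im[v:v+150,u:u+200],None,fx=4,fy=4,interpolation=cv2.INTER_CUBIC))
E
```

```text
time: 7.55
tool_pos: [0.569, -0.187, 0.2351]
tool_rot: [-0.001, -0.01, 1.0, 0.001]
contact_force: [0.4, -0.1, -0.3]
gripper_width: 0.998
grasp_force: 0.0
223 66
```

View pics/crop4.png

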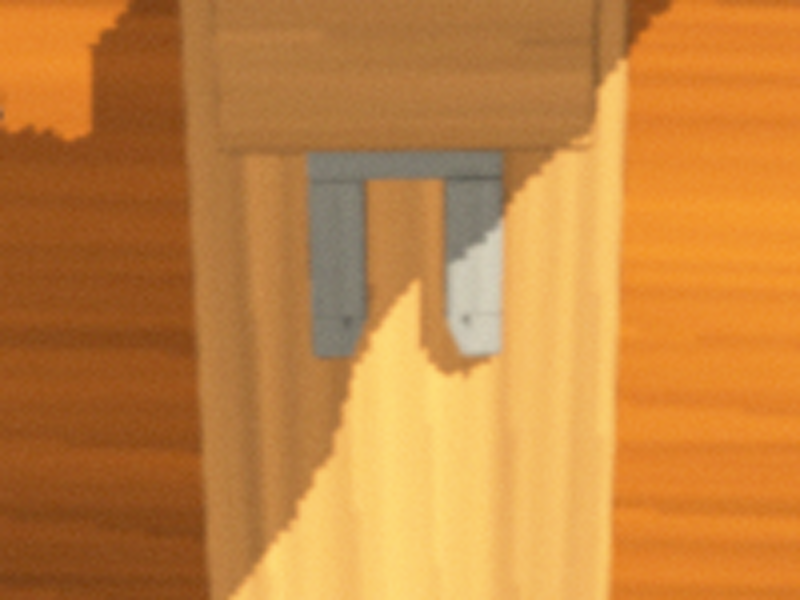

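The lock is the mid-sized fork, with both prongs out of the pocket. Outer edges run (309,180) to (314,355) and (502,180) to (500,355). The slot's closed end is at row 180 and the tips at row 356.

Run:
```python
from h import *
from plant import manip
c=dict(np.load("pics/w3.npz")); c["f"]=float(c["f"])
P=lambda u,v,z=.018:ray((223+(u-1.5)/4,66+(v-1.5)/4),z,**c)
A=[P(309,180),P(314,356),P(502,180),P(500,356)];y=.024
# left/right by world y
sg=1 if A[0][1]>A[2][1] else -1
o,t,e=fit([(0,sg*y),(.044,sg*y),(0,-sg*y),(.044,-sg*y)],A);print("lock",o,np.degrees(t),e.round(1))
B=[P(190,150,.008),P(212,590,.008),P(628,60,.008),P(610,590,.008)]
for i,j in((0,1),(2,3)):
    d=B[j]-B[i];print("board edge yaw",np.degrees(np.arctan2(d[1],d[0])),B[i][:2])
print("board width",np.linalg.norm(P(198,400,.008)-P(617,400,.008)))
g=at(o,t,.02,0);s=manip.state()
for z in(.10,.012):print(delta(s,g,z,np.radians(91.25)))
```

```text
lock [ 0.51958805 -0.18687529] 1.4242358661315033 [[-0.2 -0.3]
 [ 0.4 -0.6]
 [-0.4  0.6]
 [ 0.2  0.4]]
board edge yaw 1.7230312308785019 [ 0.51432989 -0.24075468]
board edge yaw 1.7625036284362894 [ 0.49072249 -0.13303702]
board width 0.1097646395416914
(array([0.2441, 0.0026, 1.1299]), np.float64(0.0001))
(array([2.4240e-01, 1.4000e-03, 1.8632e+00]), np.float64(0.0001))
```

```bash
python3 -m pendant '[[0.7,[0.1,0,0.3],-0.003],[0.7,[0.24,0,0.6],-0.003],[0.7,[0.24,0,0.92],-0.003],[0.7,[0.24,0,0.92],-0.003]]' >/dev/null
python3 -m pendant '[[0.7,[0,0,0.3],0],[0.7,[0,0,0.6],0],[0.7,[0,0,0.8],0],[0.7,[0,0,0.92],0],[0.7,[0,0,0.92],0],[0.7,[0,0,0.92],0]]'
python3 -m pendant '[[0.7,[0,0,0.017],0],[0.7,[0,0,0.017],0]]'
python3 -m pendant '[[0.7,[0,0,0.017],0],[0.7,[0,0,0.017],0]]'
```

```text
time: 8.6
tool_pos: [0.5423, -0.1876, 0.0183]
tool_rot: [0.001, -0.016, 1.0, -0.001]
contact_force: [0.7, 0.5, 0.1]
gripper_width: 0.698
grasp_force: 0.0
time: 8.8
tool_pos: [0.542, -0.1879, 0.0161]
tool_rot: [0.001, -0.016, 1.0, -0.001]
contact_force: [-0.2, -0.0, -1.3]
gripper_width: 0.696
grasp_force: 0.0
time: 9.0
tool_pos: [0.541, -0.1875, 0.0127]
tool_rot: [0.0, -0.016, 1.0, -0.0]
contact_force: [-1.5, -0.2, -1.0]
gripper_width: 0.701
grasp_force: 0.0
```

```bash
for k in 1; do
python3 -m pendant '[[0.7,[0,0,0.017],0],[0.7,[0,0,0.017],0]]'|egrep 'pos|force'
python3 -m pendant '[[0.7,[0,0,0.017],0],[0.7,[0,0,0.017],0]]'|egrep 'pos|force'
python3 -m pendant '[[0.7,[0,0,0.017],0],[0.7,[0,0,0.017],0]]'|egrep 'pos|force'
done
```

```text
tool_pos: [0.5406, -0.1873, 0.01]
contact_force: [0.2, 0.5, -0.2]
grasp_force: 0.0
tool_pos: [0.5407, -0.1873, 0.008]
contact_force: [-0.3, -0.1, -0.2]
grasp_force: 0.0
tool_pos: [0.5407, -0.1873, 0.0059]
contact_force: [0.1, -1.1, -0.3]
grasp_force: 0.0
```

```bash
python3 -m pendant '[[0.5,[0,0,0],0],[0.45,[0,0,0],0],[0.45,[0,0,0],0],[0.45,[0,0,0],0],[0.45,[0,0,0],0]]'
```

```text
time: 10.1
tool_pos: [0.5413, -0.1876, 0.0067]
tool_rot: [0.0, -0.016, 1.0, -0.0]
contact_force: [0.8, 0.1, 3.3]
gripper_width: 0.54
grasp_force: 61.8
```

```bash
python3 -m pendant '[[0.45,[-0.1,0,-0.005],0],[0.45,[-0.25,0,-0.005],0],[0.45,[-0.4,0,-0.005],0],[0.45,[-0.55,0,-0.005],0],[0.45,[-0.7,0,-0.005],0],[0.45,[-0.8,0,-0.005],0],[0.45,[-0.8,0,0],0],[0.45,[-0.8,0,0],0]]'
python3 -m pendant '[[1,[0,0,0],0],[1,[0,0,0],0],[1,[0,0,0],0],[1,[0,0,-0.3],0],[1,[0,0,-0.7],0],[1,[0,0,-1],0]]' >/dev/null
python3 -m pendant '[[1,[0.1,0,-0.3],0],[1,[0.3,0,-0.6],0],[1,[0.5,0,-0.85],0],[1,[0.5,0,-0.85],0],[1,[0.5,0,-0.85],0]]'
python3 - <<'E'
from h import *
from plant import manip
s=manip.state(); f=manip.grab_frame("wrist");c=wristcam(f,s)
np.savez("pics/w4.npz",**c);im=f["img"][:,:,::-1]
u,v=proj([np.array([.60,-.186,.02])],**c)[0];u,v=int(np.clip(u-100,0,440)),int(np.clip(v-75,0,250));print(u,v)
cv2.imwrite("pics/w4.png",im);cv2.imwrite("pics/crop5.png",cv2.resize(im[v:v+150,u:u+200],None,fx=4,fy=4,interpolation=cv2.INTER_CUBIC))
E
```

```text
time: 10.9
tool_pos: [0.6379, -0.1845, 0.0068]
tool_rot: [0.001, -0.016, 1.0, -0.0]
contact_force: [2.1, -0.1, 2.2]
gripper_width: 0.542
grasp_force: 61.8
time: 12.0
tool_pos: [0.5766, -0.1865, 0.2291]
tool_rot: [0.001, -0.015, 1.0, -0.0]
contact_force: [0.0, 0.0, -0.2]
gripper_width: 0.996
grasp_force: 0.0
223 108
```

View pics/crop5.png

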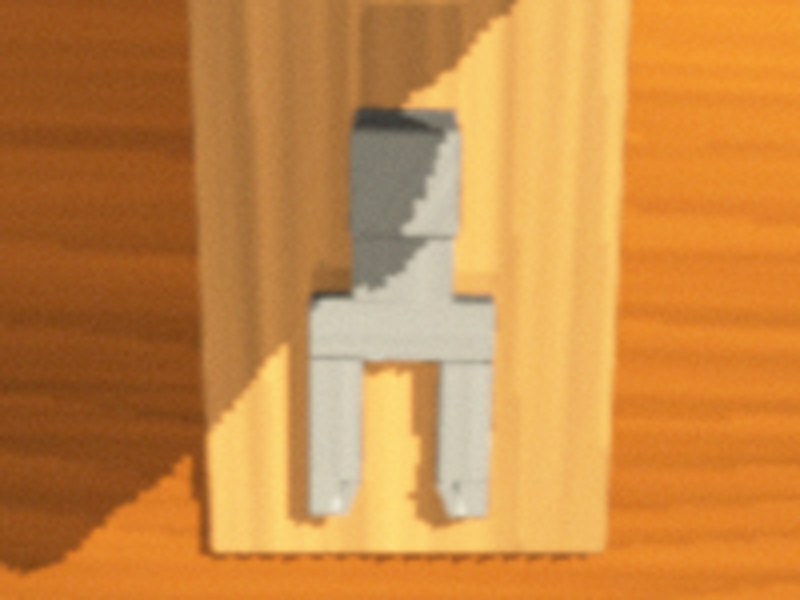

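The lock lies flat on the board, clear of the pocket. Yoke back corners are at (310,300) and (494,300), tips at (310,515) and (489,516), and the block top spans about (351..460, 130..237).

Run:
```python
from h import *
from plant import manip
c=dict(np.load("pics/w4.npz")); c["f"]=float(c["f"])
P=lambda u,v,z=.018:ray((223+(u-1.5)/4,108+(v-1.5)/4),z,**c)
A=[P(310,300),P(310,515),P(494,300),P(489,516)]
sg=1 if A[0][1]>A[2][1] else -1
o,t,e=fit([(-.016,sg*.024),(.044,sg*.024),(-.016,-sg*.024),(.044,-sg*.024)],A);print("lock",o,np.degrees(t),e.round(1))
b=np.mean([P(351,130,.044),P(460,130,.044),P(354,237,.044),P(460,237,.044)],0);print("block",b,at(o,t,-.051,0))
s=manip.state()
for z in(.12,.014):print(delta(s,at(o,t,-.051,0),z,t+np.pi/2))
```

```text
lock [ 0.61532763 -0.18585231] 1.304386036459882 [[-0.4 -0.7]
 [ 0.2 -0.1]
 [-0.1  0.5]
 [ 0.3  0.3]]
block [ 0.56475892 -0.18626296  0.044     ] [ 0.56434085 -0.18701327]
(array([ 0.0995, -0.0043,  0.8955]), np.float64(0.0026))
(array([ 0.0987, -0.0048,  1.7789]), np.float64(0.0026))
```

```bash
python3 -m pendant '[[0.7,[0.05,0,0.3],0],[0.7,[0.1,-0.004,0.6],0],[0.7,[0.1,-0.004,0.9],0],[0.7,[0.1,-0.004,0.9],0]]' >/dev/null
python3 -m pendant '[[0.7,[0,0,0.3],0],[0.7,[0,0,0.6],0],[0.7,[0,0,0.8],0],[0.7,[0,0,0.91],0],[0.2,[0,0,0.91],0],[0.1,[0,0,0.91],0],[0.1,[0,0,0.91],0],[0.1,[0,0,0.91],0],[0.1,[0,0,0.91],0],[0.1,[0,0,0.91],0]]'
```

```text
time: 13.45
tool_pos: [0.5663, -0.1878, 0.0131]
tool_rot: [0.001, -0.016, 1.0, -0.001]
contact_force: [-0.9, -0.6, 6.5]
gripper_width: 0.292
grasp_force: 59.8
```

```bash
python3 -m pendant '[[0.1,[0,0,-0.1],0],[0.1,[0,0,-0.4],0],[0.1,[0,0,-0.75],0],[0.1,[0,0,-0.9],0],[0.1,[0,0,-0.9],0]]'
python3 - <<'E'
from h import *
from plant import manip
print(delta(manip.state(),(.4375,.1484),.117,np.radians(101.84)))
E
```

```text
time: 13.95
tool_pos: [0.567, -0.1881, 0.1236]
tool_rot: [0.003, -0.016, 1.0, -0.002]
contact_force: [-0.4, -0.1, -1.0]
gripper_width: 0.296
grasp_force: 59.2
(array([0.9911, 2.837 , 0.0386]), np.float64(-0.0558))
```

```bash
python3 -m pendant '[[0.1,[0.1,0.3,0],0],[0.1,[0.22,0.65,0],0],[0.1,[0.35,1,0],0]]' >/dev/null
python3 -m pendant '[[0.1,[0.1,0.3,0],0],[0.1,[0.22,0.65,0],0],[0.1,[0.35,1,0],0]]' >/dev/null
python3 -m pendant '[[0.1,[0.1,0.3,0],-0.02],[0.1,[0.2,0.6,0],-0.04],[0.1,[0.29,0.837,0],-0.056],[0.1,[0.29,0.837,0],-0.056],[0.1,[0.29,0.837,0],-0.056]]'
python3 - <<'E'
from h import *
from plant import manip
s=manip.state(); f=manip.grab_frame("wrist");c=wristcam(f,s)
print(delta(s,(.4375,.1484),.020,np.radians(101.84)))
np.savez("pics/w5.npz",**c);cv2.imwrite("pics/w5.png",f["img"][:,:,::-1])
E
```

```text
time: 15.05
tool_pos: [0.4341, 0.1494, 0.1174]
tool_rot: [-0.001, -0.104, 0.995, -0.0]
contact_force: [-0.3, 0.7, -1.9]
gripper_width: 0.296
grasp_force: 59.7
(array([-0.0282, -0.0139,  0.8112]), np.float64(0.0005))
```

View pics/w5.png

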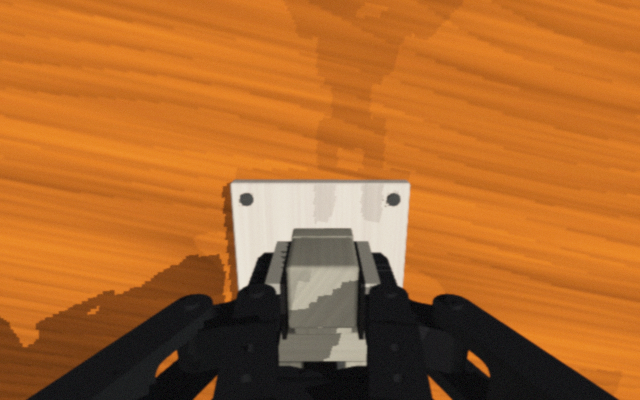

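The wrist view shows the lock held straight by its block, centred over the apron (plate near edge (232,184) to (411,183), block centred at about 322).

```bash
python3 -m pendant '[[0.1,[-0.014,-0.014,0.3],0],[0.1,[-0.028,-0.014,0.6],0],[0.1,[-0.028,-0.014,0.81],0],[0.1,[-0.028,-0.014,0.81],0],[0.1,[-0.028,-0.014,0.81],0]]'
python3 -m pendant '[[0.1,[0,0,0.01],0],[0.1,[0,0,0.01],0]]'|egrep 'pos|force'
python3 -m pendant '[[0.1,[0,0,0.01],0],[0.1,[0,0,0.01],0]]'|egrep 'pos|force'
```

```text
time: 15.6
tool_pos: [0.4391, 0.1474, 0.0216]
tool_rot: [-0.001, -0.102, 0.995, -0.0]
contact_force: [-0.4, -0.5, -2.7]
gripper_width: 0.295
grasp_force: 60.9
tool_pos: [0.44, 0.1483, 0.0217]
contact_force: [0.7, -0.1, -2.6]
grasp_force: 60.9
tool_pos: [0.4393, 0.1485, 0.0199]
contact_force: [0.8, 0.1, -1.6]
grasp_force: 60.9
```

```bash
python3 -m pendant '[[0.1,[0,0,0.01],0],[0.1,[0,0,0.01],0]]'|egrep 'pos|force'
python3 -m pendant '[[0.1,[0,0,0.01],0],[0.1,[0,0,0.01],0]]'|egrep 'pos|force'
python3 -m pendant '[[0.1,[-0.1,0,0],0],[0.1,[-0.2,0,0],0],[0.1,[-0.25,0,0],0],[0.1,[-0.25,0,0],0]]'
python3 - <<'E'
from h import *
from plant import manip
print(delta(manip.state(),at((.5403,.16993),np.radians(11.84),-.029,0),.017,np.radians(101.84)))
E
```

```text
tool_pos: [0.439, 0.1485, 0.0182]
contact_force: [-0.1, 0.1, -2.2]
grasp_force: 60.9
tool_pos: [0.439, 0.1485, 0.0169]
contact_force: [0.4, -0.0, -1.6]
grasp_force: 60.9
time: 16.8
tool_pos: [0.4696, 0.1548, 0.0173]
tool_rot: [0.0, -0.103, 0.995, 0.0]
contact_force: [-0.8, 0.3, -2.3]
gripper_width: 0.296
grasp_force: 60.8
(array([-0.3612,  0.0025,  0.003 ]), np.float64(0.0001))
```

```bash
python3 -m pendant '[[0.1,[-0.04,0,0.005],0],[0.1,[-0.08,0,0.005],0],[0.1,[-0.08,0,0.005],0]]'|egrep 'pos|force'
python3 -m pendant '[[0.1,[-0.04,0,0],0],[0.1,[-0.08,0,0],0],[0.1,[-0.08,0,0],0]]'|egrep 'pos|force'
python3 -m pendant '[[0.1,[-0.04,0,0],0],[0.1,[-0.08,0,0],0],[0.1,[-0.08,0,0],0]]'|egrep 'pos|force'
```

```text
tool_pos: [0.4786, 0.1567, 0.0167]
contact_force: [1.8, -0.2, -0.1]
grasp_force: 61.1
tool_pos: [0.4884, 0.1587, 0.0167]
contact_force: [0.7, 0.7, 0.9]
grasp_force: 61.1
tool_pos: [0.4977, 0.1607, 0.0167]
contact_force: [0.1, 0.4, 1.4]
grasp_force: 61.3
```

```bash
python3 -m pendant '[[0.1,[-0.04,0,0],0],[0.1,[-0.08,0,0],0],[0.1,[-0.08,0,0],0]]'|egrep 'pos|force'
python3 -m pendant '[[0.1,[-0.02,0,0],0],[0.1,[-0.025,0,0],0]]'|egrep 'pos|force'
python3 -m pendant '[[0.1,[-0.02,0,0],0],[0.1,[-0.025,0,0],0]]'|egrep 'pos|force'
```

```text
tool_pos: [0.5068, 0.1627, 0.0167]
contact_force: [-1.0, -0.0, 1.1]
grasp_force: 61.5
tool_pos: [0.5085, 0.1631, 0.0166]
contact_force: [-5.1, -0.4, 6.4]
grasp_force: 61.9
tool_pos: [0.5106, 0.1635, 0.0166]
contact_force: [-8.6, -2.4, 10.6]
grasp_force: 62.5
```

```bash
python3 -m pendant '[[0.1,[-0.015,0,0],0],[0.1,[-0.015,0,0],0]]'|egrep 'pos|force|rot'
python3 -m pendant '[[0.1,[-0.015,0,0],0],[0.1,[-0.015,0,0],0]]'|egrep 'pos|force|rot'
```

```text
tool_pos: [0.5106, 0.1635, 0.0166]
tool_rot: [-0.004, -0.104, 0.995, -0.001]
contact_force: [-14.3, -4.3, 15.8]
grasp_force: 63.2
tool_pos: [0.5106, 0.1635, 0.0166]
tool_rot: [-0.007, -0.104, 0.995, -0.001]
contact_force: [-22.8, -6.3, 22.3]
grasp_force: 64.1
```

```bash
python3 -m pendant '[[0.1,[0.03,0,-0.005],0],[0.1,[0.03,0,-0.005],0]]'|egrep 'pos|force'
python3 -m pendant '[[0.7,[0,0,0],0],[0.7,[0,0,0],0],[0.7,[0,0,0],0],[0.7,[0,0,-0.3],0],[0.7,[0,0,-0.6],0],[0.7,[0,0,-0.9],0],[0.7,[0,0,-0.9],0]]' |egrep 'pos|force'
python3 -m pendant '[[0.7,[0.0,0,-0.3],0],[0.7,[0.0,0,-0.6],0],[0.7,[0,0,-0.8],0],[0.7,[0,0,-0.8],0],[0.7,[0,0,-0.8],0]]'
python3 - <<'E'
from h import *
from plant import manip
s=manip.state(); f=manip.grab_frame("wrist");c=wristcam(f,s)
np.savez("pics/w6.npz",**c);im=f["img"][:,:,::-1];cv2.imwrite("pics/w6.png",im)
u,v=proj([np.r_[at((.54055,.16876),np.radians(11.84),.02,0),.02]],**c)[0];u,v=int(np.clip(u-100,0,440)),int(np.clip(v-75,0,250));print(u,v)
cv2.imwrite("pics/crop6.png",cv2.resize(im[v:v+150,u:u+200],None,fx=4,fy=4,interpolation=cv2.INTER_CUBIC))
E
```

```text
tool_pos: [0.5105, 0.1635, 0.0166]
contact_force: [-5.8, -1.7, 4.3]
grasp_force: 61.7
tool_pos: [0.5165, 0.1646, 0.132]
contact_force: [1.3, -0.2, 0.0]
grasp_force: 0.0
time: 20.2
tool_pos: [0.5121, 0.1637, 0.2206]
tool_rot: [0.0, -0.103, 0.995, 0.0]
contact_force: [0.0, -0.4, -0.2]
gripper_width: 0.701
grasp_force: 0.0
222 135
```

View pics/crop6.png

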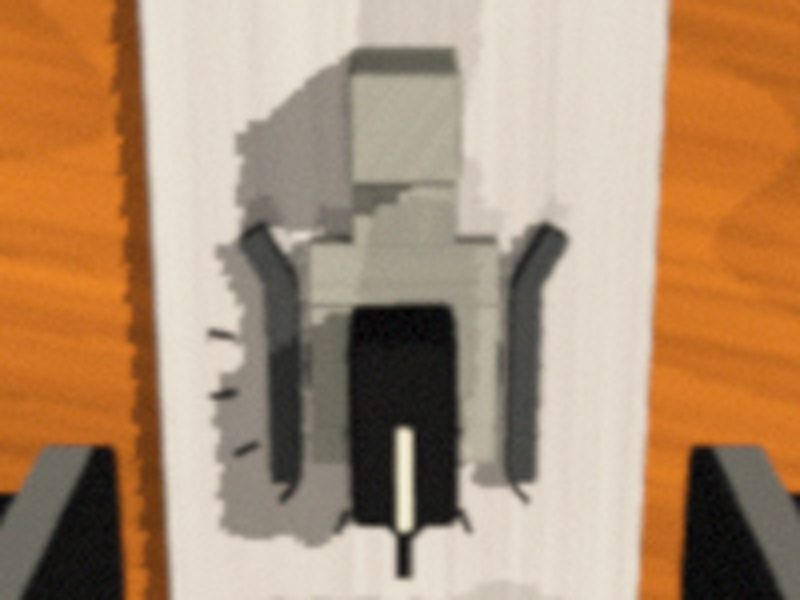

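The lock sits between the rails and under the cap. Yoke back is at (311,240) and (498,240), prong tips at about row 463, and the knob line (403,427) to (404,530) points at the mark (403,577). I'll check the numbers.

Run:
```python
from h import *
c=dict(np.load("pics/w6.npz")); c["f"]=float(c["f"]); im=cv2.imread("pics/w6.png").astype(int)
P=lambda u,v,z:ray((222+(u-1.5)/4,135+(v-1.5)/4),z,**c)
t=np.radians(11.84);ex=np.array([np.cos(t),np.sin(t)]);ey=np.array([-ex[1],ex[0]])
m=P(403,577,.012)[:2];S=lambda p:np.r_[(p[:2]-m)@ex*1e3+103,(p[:2]-m)@ey*1e3].round(1)
print("yoke back want x4",S(P(311,240,.022)),S(P(498,240,.022)))
print("seam want x20",S(P(311,304,.022)),S(P(498,304,.022)))
print("tips want x64",S(P(313,463,.022)),S(P(497,463,.022)))
print("block top front want x-18, rear -44",S(P(353,182,.048)),S(P(458,182,.048)),S(P(350,73,.048)),S(P(458,73,.048)))
print("cap rear top want 16",S(P(403,335,.058)))
g=im.min(2);sub=g[238:272,316:332];ys,xs=np.nonzero(sub>110);w=sub[ys,xs]
p=np.array([ray((x+316,y+238),.058,**c)[:2] for x,y in zip(xs,ys)]);d=np.linalg.eigh(np.cov(p.T,aweights=w))[1][:,1];d*=np.sign(d[0])
print("knob deg",11.84-np.degrees(np.arctan2(d[1],d[0])))
```

```text
yoke back want x4 [  3.  -22.8] [ 3.  23.5]
seam want x20 [ 19.8 -23.1] [19.8 23.8]
tips want x64 [ 63.7 -23.4] [63.7 24.4]
block top front want x-18, rear -44 [-18.8 -11.3] [-18.8  12.4] [-43.7 -11.7] [-43.7  12.1]
cap rear top want 16 [14.3 -0. ]
knob deg -3.3918061910076904
```

Run:
```python
from h import *
c=dict(np.load("pics/w6.npz")); c["f"]=float(c["f"]); im=cv2.imread("pics/w6.png").astype(int)
g=im.min(2);sub=g[238:264,318:328];ys,xs=np.nonzero(sub>80);w=sub[ys,xs]
p=np.array([ray((x+318,y+238),.058,**c)[:2] for x,y in zip(xs,ys)]);d=np.linalg.eigh(np.cov(p.T,aweights=w))[1][:,1];d*=np.sign(d[0])
print(len(xs),"knob deg",11.84-np.degrees(np.arctan2(d[1],d[0])))
from plant import manip
print(manip.job_done())
```

```text
108 knob deg -0.47791515517575256
the job is handed in; nothing more can be done
None
```

The job is handed in. The knob is about 0.5° from the long mark. The lock was set down, re-gripped by its block and slid in until it stopped firmly, measured within about 1 mm of fully home. It is released, the arm is clear, and the tin, pencil box and offcut were never approached.

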